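# Power off, load the fixture's battery cell, power on

### The job

Turn the red isolator handle to off, then load the green cell from the rack into the black battery cradle on the fixture plate: push its flat end against the coil spring first, then drop the end with the nub in, so that it lies fully home and level against the copper contact. With the cell home, turn the isolator back to on, and leave the grey spent cell and the other things where they are.

Things in the scene. Friction and masses are not known exactly. Their poses are not given: they have to be found in the camera images.
- handle_axis (a point): Where the handle's axis meets the face (150 x 130 mm) of the fixed grey isolator box, 98 mm above the table. The face leans 30 degrees from level towards the robot. Frame upright: z up, x level, away from the robot, y to the left. In it the handle's axis, out of the face, is (-sin 30, 0, cos 30) and up-slope is (cos 30, 0, sin 30).
- handle_grip (a point): Grip point of the red bar handle: on its axis, 32 mm out from the face. The bar is 86 mm long, 16 mm wide and spans 8 to 46 mm out from the face; below it a 64 mm round red collar (top 8 mm out). Frame turns with the handle: x along the bar (to the end with the white mark), z out of the face along the axis.
- handle (a joint): Isolator angle, rad: 0 is ON (bar along the slope), 1.57 is OFF (bar level, across it; turned anticlockwise from ON as seen facing the isolator, positive about the outward axis). An over-centre mechanism holds it at either end with about 0.2 N m, fading to none half-way; past half-way, when let go, it snaps to the nearer end. Starts ON.
- fresh_cell_center (a point): Centre of the green cell with a white band near its nub end: a cylinder 33 mm in diameter and 140 mm long with the nub, about 0.32 kg. x is its axis, pointing to the nub end. It starts lying level in one of the rack's two places, nub end away from the robot; centre 42 mm above the table. It may roll about x.
- fresh_cell_nub (a point): Tip of the steel nub (16 mm in diameter, 3 mm long) at the end of the green cell, 70 mm from its centre along +x.
- fresh_cell_flat (a point): Middle of the flat end of the green cell, 70 mm from its centre along -x.
- spent_cell_center (a point): Centre of the grey cell with a black band (spent, same size), in the rack's other place, 76 mm beside the green one. Leave it alone.
- rack: Fixed blue rack, 140 x 160 mm; origin at the middle of its underside. The two cells lie along its x, at y = +38 and -38 mm, on cross ribs (26 mm long along x, at x = -45 and +45 mm, tops 26 mm high, side lips to 36 mm); the space between the ribs is open down to 8 mm, for fingers.
- cradle: Fixed black cradle on an aluminium plate 270 x 120 x 8 mm; origin under the plate's middle, x from the spring end (near the robot) to the contact end, z up. The cell lies along x on two saddles (x = -60 to -30 and 30 to 60 mm, floor 32 mm high, 37 mm between side lips 44 mm high); elsewhere open down to 14 mm, for fingers. Seated, the cell's centre is at x = -4, z = 48.5 mm.
- cradle_contact (a point): Middle of the copper contact on the inner face of the contact end wall (at cradle x = 66 mm, 48.5 mm high; the wall is 12 mm thick and reaches 58 mm high). Axes as the cradle's. The nub tip of the seated cell touches here.
- spring_face (a point): Middle of the face of the copper disc (32 mm in diameter) on the coil spring, 48.5 mm high. With the spring free it is 132 mm from the contact, so the 140 mm cell fits only with the spring pushed in 8 mm. The block behind the spring is 70 mm high, its face 23 mm behind the free disc's. Axes as the cradle's.
- spring_plate (a joint): How far the spring disc is pushed in towards -x of the cradle, m: 0 free, 0.008 with the cell seated, 0.019 at most. About 2 N to start and 0.5 N per mm.
- tin_cup: Bystander: steel cup, 72 mm across, 75 mm tall, origin under its middle.
- tape_roll: Bystander: yellow roll of tape, 84 mm across, 30 mm tall, origin under its middle.
- screwdriver: Bystander: screwdriver with wooden handle, 150 mm long, lying.
- moulded_cover: Bystander: flat black moulded cover, 100 x 170 x 12 mm, origin under its middle.
- oil_bottle: Bystander: white bottle with a red cap, 52 mm across, 130 mm tall, origin under its middle.
Not all that is in view belongs to the job. Of the things that look like the part that bears fresh_cell_center, the larger one is meant.

How it is judged:
By the outcome, as a careful person would: the job done as asked, in the order asked, and still so for the second after the job is handed in, with the robot touching nothing.
It also fails if it takes over 72 s, if anything falls off the work surface, if the arm or the gripper's body presses on something with over 40 N, if the wrist force passes 120 N, or if a joint passes its speed limit or range.

### The arm

A 6-joint arm with a two-finger parallel gripper is mounted at the origin on the work surface. World frame = base frame: x ahead of the robot, y to its left, z up, the work surface at z = 0. Lengths are in m, angles in degrees, forces in N, time in s.
With the tool pointing down it reaches from about 0.25 to 0.725 m from the base axis. Payload 9.7 kg.
Tool frame: the origin (TCP) lies at the very end of the fingers, on their centre line; the grasp point (between the pads) lies 19 mm behind it; z points along the fingers, y is the line along which they close (so a half turn about z gives the same grasp; the last joint's range is limited). The gripper opens to 85 mm and grips with 20 to 120 N. Pads are 22 mm wide; open, the fingers measure 114 mm over their backs; the gripper's body (76 mm by 85 mm) begins 54 mm behind the grasp point. The pads swing forward as they close: fully open they stand 13 mm farther back than shut.
Start: joints at [-66.005, 4.979, 10.078, 95.1, 0, 90], TCP at [0.224, -0.502, 0.231] pointing down, gripper open.
Joint ranges: [-179.16, 179.16], [-48.56, 103.87], [-65.8, 70.77], [-126.05, 130.52], [-82.76, 87.17], [-180, 180]. Speed limits (degrees/s): [127.2, 127.2, 147.25, 180, 180, 180].

### API

Orientations are given as [roll, pitch, yaw] about the fixed x, y, z axes, in that order (R = Rz(yaw) Ry(pitch) Rx(roll)).
In Python, from workcell import telemetry, optics, workorder gives the robot as it stands.
- The arm moves only by the shell command python3 -m handwheel 'ROWS' [FORCE]. ROWS is JSON, a list of rows, each an object of numbers: "tx", "ty", "tz": the shift along the tool's x, y, z in m; "ax", "ay", "az": the turn, a rotation vector about the tool's x, y, z in degrees; "jaw": the gripper command: -1 is shut, 1 is fully open, values between are in proportion. A call has exactly 10 rows; each row shifts and turns the commanded pose from where the row before left it, along the tool's axes as they then stand; what a row does not reach is not made up. A row lasts 1/8 s, in which the tool goes at most 62.5 mm and 10.7 degrees, less where a joint would pass 70% of its speed; a pose out of reach is approached as far as the arm can. A call is refused whole if a number of a shift passes 0.0625 or a number of a turn 10.7, either way. A call with a gripper value outside its range is refused whole. The fingers move at their own pace and stop on an object; FORCE is the grip in N (left out, the last holds). Time passes only in rows, so rows that do not move let the fingers close, or fill a call up. It gives the time, the measured TCP pose, the force, the opening and the grip force at its end, in the units of the state.
- telemetry.get_obs(): the state, without advancing time (a new reading comes with each control period).
- optics.camera(name): name is "scene" or "top" or "wrist"; returns a dict with "color" (400x640x3 uint8, red, green, blue), "K" (3x3 intrinsics, pixels), "k1" (the pictures are not rectified: a ray, as slopes to the right and down, at radius r is drawn at 1 + k1 r^2 times it, then the intrinsics apply), "extrinsics" (4x4, takes a point from camera to world coordinates); the wrist camera has in their place "mount" (4x4, takes a point from camera to tool coordinates, whose origin is the TCP and whose axes are the flange's). Camera axes: x right, y down, z forward; pixel columns grow to the right and rows downward; lengths in m; the calibration is good to about 2 mm. A picture is of the moment at which its call begins: read the wrist's pose just before it. There is no depth.
- workorder.job_done(): hands the job in; it is judged then, once.
The state is a dict: "time": time; "q": joint angles; "qd": joint speeds; "joint_efforts": joint torques, N m; "ee_pos": TCP position; "tcp_rot": TCP orientation; "wrist_force": force on the tool from outside, world axes, zero at the start; "torque": the same for the moment, N m; "opening": finger opening in m; "grasp_force": force on a finger pad.
Only numpy, scipy, OpenCV 4.12 (cv2) and the standard library are available. Lean on these libraries where they do the work, as an engineer would, in place of code of your own. Each camera call takes 0.05 s, during which the arm holds its last target. There are 200 camera calls.

## Working session

There is one attempt and no reset: what is moved stays moved. The work goes in short steps, Python scripts to look and compute and a shell command to move; the robot and the scene stay as the last step left them, time stands still between calls to the robot, and variables do not carry over. Pictures are saved under pics/ and viewed, at most 12 in all, crops included, and the job is handed in when it is done.

```bash
ls; mkdir -p pics
python3 - <<'E'
from workcell import telemetry, optics
import cv2,numpy as np
o=telemetry.get_obs(); print({k:np.round(v,3).tolist() for k,v in o.items()})
for n in ("scene","top"):
    c=optics.camera(n); cv2.imwrite(f"pics/{n}0.png",c["color"][:,:,::-1]); np.savez(n+"0.npz",**c)
    print(n,np.round(c["K"],1).tolist(),c["k1"],np.round(c["extrinsics"],3).tolist())
c=optics.camera("wrist");print(np.round(c["mount"],4).tolist(),c["K"].tolist() if hasattr(c["K"],'tolist') else c["K"],c["k1"])
E
```

```text
pics
{'time': 0.0, 'q': [-66.004, 5.01, 10.034, 95.101, -0.001, 90.001], 'qd': [0.022, 0.101, -0.009, -0.015, 0.011, -0.038], 'joint_efforts': [0.005, -52.039, 46.48, 0.017, 0.0, 0.0], 'ee_pos': [0.224, -0.502, 0.231], 'tcp_rot': [-179.923, 0.001, 23.996], 'wrist_force': [-0.536, 0.278, 0.621], 'torque': [-0.011, -0.017, -0.021], 'grasp_force': 0.0, 'opening': 0.085}
scene [[462.6, 0.0, 321.9], [0.0, 462.6, 203.9], [0.0, 0.0, 1.0]] -0.0886940317503149 [[-0.014, 0.791, -0.612, 1.297], [1.0, 0.015, -0.003, 0.02], [0.006, -0.612, -0.791, 1.124], [0.0, 0.0, 0.0, 1.0]]
top [[438.0, 0.0, 320.8], [0.0, 438.0, 198.2], [0.0, 0.0, 1.0]] 0.021525988538440708 [[0.024, -0.995, 0.099, 0.429], [-1.0, -0.023, 0.017, 0.016], [-0.014, -0.099, -0.995, 1.213], [0.0, 0.0, 0.0, 1.0]]
[[0.0007, -0.9662, -0.2578, 0.0656], [1.0, 0.0007, 0.0001, 0.0002], [0.0, -0.2578, 0.9662, -0.1426], [0.0, 0.0, 0.0, 1.0]] [[297.6561841601355, 0.0, 320.2758924888535], [0.0, 297.6561841601355, 198.3711327389034], [0.0, 0.0, 1.0]] -0.02843809266256856
```

View pics/top0.png

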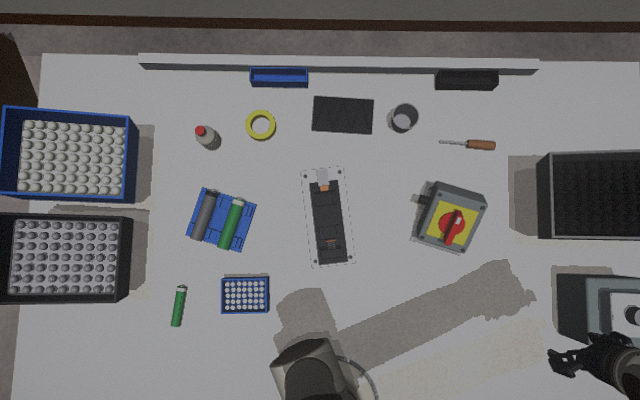

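View pics/scene0.png

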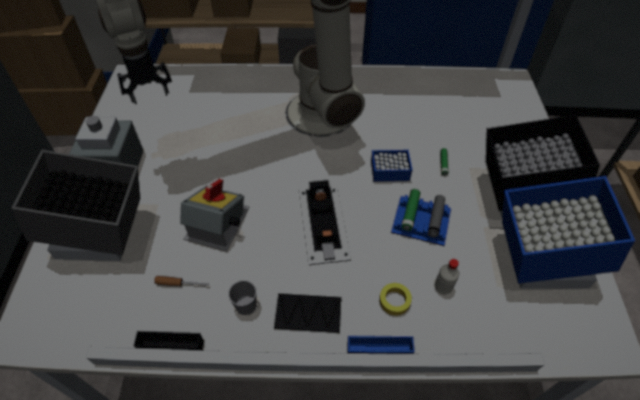

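The top view shows two green cells, one at (231,222) in the blue rack and a smaller loose one at (178,305). The larger one in the rack, beside the grey cell at (203,215), fits the description. The cradle runs from (323,185) at the contact to (332,245) at the spring, and the red handle is at (453,225). The scene view matches: green cell at (412,210), small green at (445,160), handle at (214,190). I'll confirm this in an enlarged crop and take first measurements.

```bash
cat > h.py <<'E'
import cv2,numpy as np
from workcell import telemetry, optics
from scipy.spatial.transform import Rotation as R
def Rt(rpy): return R.from_euler('xyz',rpy,degrees=True).as_matrix()
def shot(n,save=None):
    o=telemetry.get_obs(); c=optics.camera(n)
    if n=="wrist":
        T=np.eye(4);T[:3,:3]=Rt(o["tcp_rot"]);T[:3,3]=o["ee_pos"]
        # the mount's axes are the flange's (= tool axes)
        c["extrinsics"]=T@np.array(c["mount"])
    if save: cv2.imwrite(save,c["color"][:,:,::-1]); np.savez(save.replace("pics/","").replace(".png",".npz"),**c)
    return c
def load(f): return dict(np.load(f))
def ray(c,uv):
    uv=np.atleast_2d(uv).astype(float);K=np.array(c["K"])
    d=np.c_[(uv[:,0]-K[0,2])/K[0,0],(uv[:,1]-K[1,2])/K[1,1]]
    s=d.copy()
    for _ in range(20): s=d/(1+float(c["k1"])*(s**2).sum(1,keepdims=True))
    E=np.array(c["extrinsics"]); return E[:3,3],np.c_[s,np.ones(len(s))]@E[:3,:3].T
def onz(c,uv,z):
    p,d=ray(c,uv); return p+d*((z-p[2])/d[:,2])[:,None]
def proj(c,P):
    E=np.linalg.inv(np.array(c["extrinsics"]));q=np.atleast_2d(P)@E[:3,:3].T+E[:3,3]
    s=q[:,:2]/q[:,2:];s=s*(1+float(c["k1"])*(s**2).sum(1,keepdims=True));K=np.array(c["K"])
    return s*[K[0,0],K[1,1]]+[K[0,2],K[1,2]]
def tri(obs):
    A=np.zeros((3,3));b=np.zeros(3)
    for c,uv in obs:
        p,d=ray(c,uv);d=d[0]/np.linalg.norm(d[0]);M=np.eye(3)-np.outer(d,d);A+=M;b+=M@p
    X=np.linalg.solve(A,b); return X
def blobs(c,lo,hi,amin=20):
    h=cv2.cvtColor(c["color"],cv2.COLOR_RGB2HSV)
    m=cv2.inRange(h,np.array(lo),np.array(hi))
    n,l,s,ce=cv2.connectedComponentsWithStats(m)
    out=[]
    for i in range(1,n):
        if s[i,4]>=amin: out.append((int(s[i,4]),ce[i],cv2.minAreaRect(np.argwhere(l==i)[:,::-1].astype(np.float32)),l==i))
    return sorted(out,key=lambda t:-t[0])
GREEN=((45,90,30),(85,255,255));RED=((0,170,90),(8,255,255))
COP=((5,90,60),(18,220,255))
E
python3 - <<'E'
from h import *
t,s=load("top0.npz"),load("scene0.npz")
for nm,(lo,hi) in dict(green=GREEN,red=RED,cop=COP).items():
    for n,c in (("top",t),("scene",s)):
        for b in blobs(c,lo,hi,12)[:5]: print(nm,n,b[0],np.round(b[1],1),np.round(cv2.boxPoints(b[2]),0).tolist())
g=[blobs(c,*GREEN)[0][1] for c in (t,s)]; print("green tri",tri([(t,g[0]),(s,g[1])]))
r=[blobs(c,*RED)[0][1] for c in (t,s)]; print("red tri",tri([(t,r[0]),(s,r[1])]))
c=t["color"][160:335,160:510,::-1]; cv2.imwrite("pics/crop1.png",cv2.resize(c,None,fx=2.28,fy=2.28,interpolation=cv2.INTER_CUBIC))
E
```

```text
green top 515 [229.5 226.2] [[217.0, 246.0], [232.0, 203.0], [242.0, 207.0], [228.0, 250.0]]
green top 281 [177.4 308.3] [[170.0, 325.0], [176.0, 291.0], [184.0, 292.0], [179.0, 326.0]]
green scene 287 [412.  204.9] [[404.0, 218.0], [411.0, 188.0], [421.0, 191.0], [413.0, 220.0]]
green scene 100 [443.6 157.5] [[441.0, 149.0], [446.0, 149.0], [446.0, 166.0], [441.0, 166.0]]
red top 177 [455.1 230.5] [[443.0, 242.0], [458.0, 214.0], [468.0, 220.0], [452.0, 247.0]]
red top 101 [443.9 221.2] [[436.0, 229.0], [443.0, 210.0], [451.0, 213.0], [444.0, 232.0]]
red scene 35 [453.4 262.6] [[450.0, 260.0], [456.0, 260.0], [456.0, 265.0], [450.0, 265.0]]
red scene 26 [219.7 197.1] [[215.0, 199.0], [222.0, 194.0], [224.0, 196.0], [217.0, 201.0]]
red scene 12 [215.9 182.4] [[212.0, 184.0], [219.0, 180.0], [219.0, 181.0], [213.0, 185.0]]
cop top 213 [481.7 144.3] [[467.0, 147.0], [468.0, 139.0], [495.0, 141.0], [495.0, 150.0]]
cop top 48 [323.9 188. ] [[319.0, 186.0], [328.0, 185.0], [329.0, 190.0], [320.0, 191.0]]
cop top 16 [329.8 240.3] [[325.0, 240.0], [335.0, 239.0], [335.0, 240.0], [325.0, 242.0]]
cop scene 552 [229.8  21.1] [[147.0, 23.0], [147.0, 16.0], [312.0, 16.0], [312.0, 23.0]]
cop scene 284 [630.1 187.8] [[616.0, 168.0], [623.0, 165.0], [645.0, 209.0], [639.0, 212.0]]
cop scene 202 [200.2  46.8] [[178.0, 44.0], [222.0, 44.0], [222.0, 49.0], [178.0, 49.0]]
cop scene 147 [167.2 280. ] [[155.0, 282.0], [155.0, 276.0], [180.0, 278.0], [180.0, 284.0]]
cop scene 138 [630.  165.3] [[619.0, 162.0], [639.0, 162.0], [639.0, 170.0], [619.0, 170.0]]
green tri [0.46423684 0.27863507 0.04811193]
red tri [0.66511062 0.03498197 0.4739924 ]
```

View pics/crop1.png

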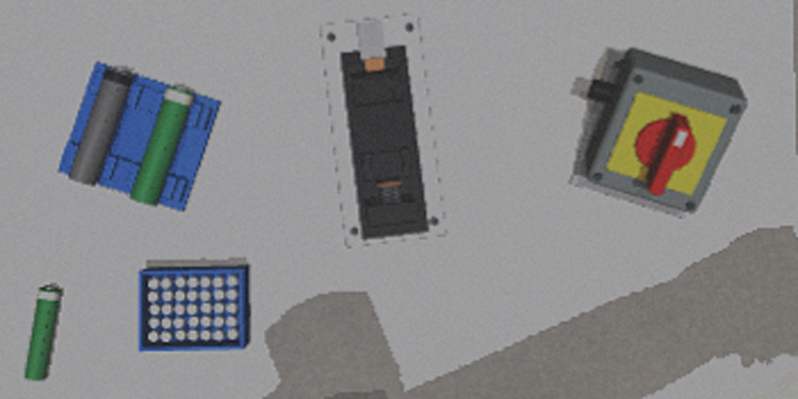

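The crop confirms it: the large green cell with the white band lies in the rack beside the grey one. The small loose cell is the decoy. The isolator's white mark is at its upper end and the box is yawed about -17°. Next I work out a viewing pose in front of the isolator.

```bash
cat >> h.py <<'E'
def pose(p,Rm):
    T=np.eye(4);T[:3,:3]=Rm;T[:3,3]=p;return T
def cur():
    o=telemetry.get_obs();return pose(o["ee_pos"],Rt(o["tcp_rot"]))
def step(T0,T1,n):
    """identical row that n times takes T0 to T1"""
    D=np.linalg.inv(T0)@T1; rv=R.from_matrix(D[:3,:3]).as_rotvec()
    r=R.from_rotvec(rv/n).as_matrix(); S=sum(np.linalg.matrix_power(r,k) for k in range(n))
    t=np.linalg.solve(S,D[:3,3]); return np.round(t,4).tolist(),np.round(np.degrees(rv/n),2).tolist()
def Raxes(z,x):
    z=np.array(z)/np.linalg.norm(z);x=np.array(x)-z*np.dot(x,z);x/=np.linalg.norm(x)
    return np.c_[x,np.cross(z,x),z]
def iso(yaw):  # outward axis, upslope
    M=Rt([0,0,yaw]);a=np.radians(30)
    return M@[-np.sin(a),0,np.cos(a)],M@[np.cos(a),0,np.sin(a)]
E
python3 - <<'E'
from h import *
t,s=load("top0.npz"),load("scene0.npz")
print(tri([(t,(452,224)),(s,(214,190))]))
for z in (.098,.13): print(onz(t,[(452,224),(455,230)],z).round(3).tolist())
P=tri([(t,(452,224)),(s,(214,190))])
Y=blobs(t,(20,120,80),(35,255,255))
for b in Y[:3]: print(b[0],b[1],cv2.boxPoints(b[2]))
a,u=iso(-17); T0=cur()
p=onz(t,[(452,224)],.125)[0]
T1=pose(p+a*.11,Raxes(-a,u)); print(T1.round(3).tolist())
for n in(10,20):print(n,step(T0,T1,n))
E
```

```text
[ 0.48036936 -0.28939445  0.12451742]
[[0.482, -0.299, 0.098], [0.467, -0.306, 0.098]]
[[0.48, -0.29, 0.13], [0.466, -0.297, 0.13]]
877 [451.62257697 221.05701254] [[425.5217  233.54121]
 [436.37637 198.56508]
 [478.14645 211.52821]
 [467.29178 246.50435]]
381 [260.19160105 124.38582677] [[241.00005  118.000015]
 [266.60004  105.20001 ]
 [279.40002  130.80002 ]
 [253.80005  143.60002 ]]
[[0.828, -0.292, 0.478, 0.428], [-0.253, -0.956, -0.146, -0.275], [0.5, -0.0, -0.866, 0.22], [0.0, 0.0, 0.0, 1.0]]
10 ([0.0225, -0.0211, 0.0058], [-1.08, 2.87, 4.0])
20 ([0.011, -0.0108, 0.003], [-0.54, 1.44, 2.0])
```

```bash
python3 -m handwheel '[{"tx":0.0225,"ty":-0.0211,"tz":0.0058,"ax":-1.08,"ay":2.87,"az":4.0},{"tx":0.0225,"ty":-0.0211,"tz":0.0058,"ax":-1.08,"ay":2.87,"az":4.0},{"tx":0.0225,"ty":-0.0211,"tz":0.0058,"ax":-1.08,"ay":2.87,"az":4.0},{"tx":0.0225,"ty":-0.0211,"tz":0.0058,"ax":-1.08,"ay":2.87,"az":4.0},{"tx":0.0225,"ty":-0.0211,"tz":0.0058,"ax":-1.08,"ay":2.87,"az":4.0},{"tx":0.0225,"ty":-0.0211,"tz":0.0058,"ax":-1.08,"ay":2.87,"az":4.0},{"tx":0.0225,"ty":-0.0211,"tz":0.0058,"ax":-1.08,"ay":2.87,"az":4.0},{"tx":0.0225,"ty":-0.0211,"tz":0.0058,"ax":-1.08,"ay":2.87,"az":4.0},{"tx":0.0225,"ty":-0.0211,"tz":0.0058,"ax":-1.08,"ay":2.87,"az":4.0},{"tx":0.0225,"ty":-0.0211,"tz":0.0058,"ax":-1.08,"ay":2.87,"az":4.0}]'
python3 - <<'E'
from h import *
c=shot("wrist","pics/w1.png")
print(telemetry.get_obs()["q"])
for n,lo,hi in (("red",*RED),("yel",(20,100,60),(35,255,255))):
    for b in blobs(c,lo,hi,100)[:3]: print(n,b[0],b[1].round(1),cv2.boxPoints(b[2]).round(0).tolist())
E
```

```text
[-6.60036392e+01  4.99864583e+00  1.00529186e+01  9.50987488e+01
  1.79991323e-03  8.99992989e+01]$[0]: bad value
```

View pics/w1.png

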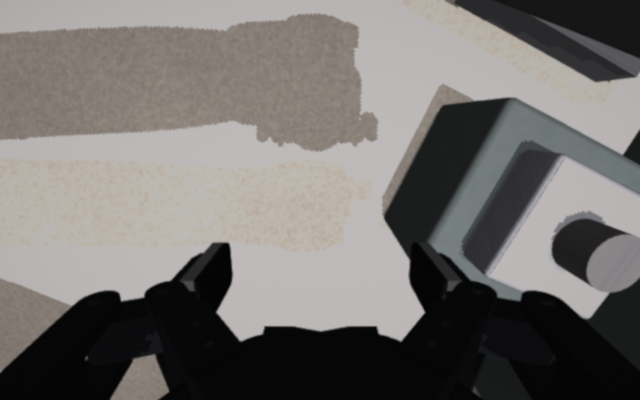

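The call was refused, so the arm did not move. The picture shows only the start view: open fingers and an unrelated grey device at right. The rows probably need all seven keys, so I'll add "jaw".

```bash
python3 -m handwheel '[{"tx":0.0225,"ty":-0.0211,"tz":0.0058,"ax":-1.08,"ay":2.87,"az":4.0,"jaw":1},{"tx":0.0225,"ty":-0.0211,"tz":0.0058,"ax":-1.08,"ay":2.87,"az":4.0,"jaw":1},{"tx":0.0225,"ty":-0.0211,"tz":0.0058,"ax":-1.08,"ay":2.87,"az":4.0,"jaw":1},{"tx":0.0225,"ty":-0.0211,"tz":0.0058,"ax":-1.08,"ay":2.87,"az":4.0,"jaw":1},{"tx":0.0225,"ty":-0.0211,"tz":0.0058,"ax":-1.08,"ay":2.87,"az":4.0,"jaw":1},{"tx":0.0225,"ty":-0.0211,"tz":0.0058,"ax":-1.08,"ay":2.87,"az":4.0,"jaw":1},{"tx":0.0225,"ty":-0.0211,"tz":0.0058,"ax":-1.08,"ay":2.87,"az":4.0,"jaw":1},{"tx":0.0225,"ty":-0.0211,"tz":0.0058,"ax":-1.08,"ay":2.87,"az":4.0,"jaw":1},{"tx":0.0225,"ty":-0.0211,"tz":0.0058,"ax":-1.08,"ay":2.87,"az":4.0,"jaw":1},{"tx":0.0225,"ty":-0.0211,"tz":0.0058,"ax":-1.08,"ay":2.87,"az":4.0,"jaw":1}]'
python3 - <<'E'
from h import *
print(np.round(telemetry.get_obs()["q"],1))
c=shot("wrist","pics/w2.png")
for n,lo,hi in (("red",*RED),("yel",(20,100,60),(35,255,255))):
    for b in blobs(c,lo,hi,100)[:3]: print(n,b[0],b[1].round(1),cv2.boxPoints(b[2]).round(0).tolist())
E
```

```text
time: 1.45
ee_pos: [0.4281, -0.2746, 0.2209]
tcp_rot: [180.0, -30.1, -17.1]
wrist_force: [-0.7, -1.4, -0.2]
opening: 0.0853
grasp_force: 0.0
[-38.6 -30.2 -26.3  65.5  10.6 161.2]
red 3586 [324.3 205. ] [[272.0, 237.0], [312.0, 149.0], [370.0, 175.0], [331.0, 263.0]]
yel 6691 [324.  192.6] [[270.0, 146.0], [378.0, 145.0], [379.0, 246.0], [271.0, 248.0]]
```

View pics/w2.png

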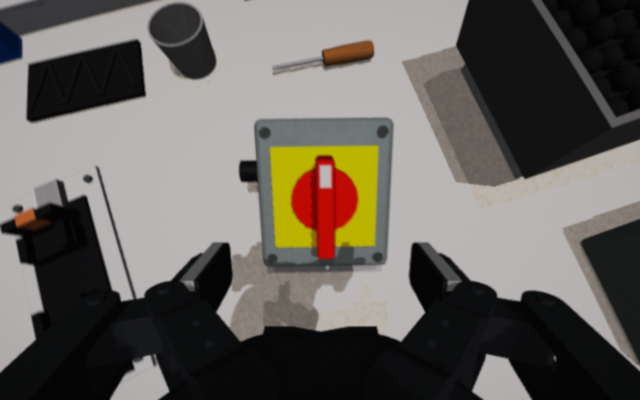

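The wrist view shows the isolator square-on: yellow face label corners about (270,146)-(379,247), bar vertical at x≈325 with the white mark at the upper end (325,177), and collar centre about (325,199). I triangulate it next.

```bash
cat >> h.py <<'E'
def onplane(c,uv,P0,n):
    p,d=ray(c,uv); return p+d*(((P0-p)@n)/(d@n))[:,None]
E
python3 - <<'E'
from h import *
t,s,w=load("top0.npz"),load("scene0.npz"),load("w2.npz")
YE=((20,100,60),(35,255,255))
cen={}
for n,c in (("t",t),("w",w)):
    b=blobs(c,*YE,200)[0]; q=cv2.boxPoints(b[2]); cen[n]=q.mean(0); print(n,q.round(1).tolist(),cen[n])
X=tri([(t,cen["t"]),(w,cen["w"])]); print("face centre tri",X)
yaw=-17; a,u=iso(yaw)
p=onz(w,[cen["w"]],.098)[0]; print("on z=.098",p)
q=onplane(w,cv2.boxPoints(blobs(w,*YE,200)[0][2]),p,a)
l=np.cross(a,u) # left
print("corners (left,up) mm",(np.c_[(q-p)@l,(q-p)@u]*1000).round(1).tolist())
# bar ends on top plane (46mm out): mask red columns
m=cv2.inRange(cv2.cvtColor(w["color"],cv2.COLOR_RGB2HSV),RED[0],RED[1])
hi=cv2.inRange(cv2.cvtColor(w["color"],cv2.COLOR_RGB2HSV),(0,0,130),(180,70,255)) # white mark
for uv in [(317,158),(333,158),(318,258),(334,258)]:
    z=onplane(w,[uv],p+a*.046,a)[0]; print(uv,((z-p)@l*1000).round(1),((z-p)@u*1000).round(1))
E
```

```text
t [[425.5, 233.5], [437.29998779296875, 198.10000610351562], [478.1000061035156, 211.6999969482422], [466.29998779296875, 247.10000610351562]] [451.80005 222.60002]
w [[269.70001220703125, 146.0], [378.0, 144.60000610351562], [379.3999938964844, 246.10000610351562], [271.1000061035156, 247.60000610351562]] [324.54175 196.08728]
face centre tri [ 0.48495312 -0.2959543   0.10655758]
on z=.098 [ 0.48737969 -0.29697061  0.098     ]
corners (left,up) mm [[51.2, 48.3], [-49.7, 49.5], [-56.1, -52.8], [54.4, -54.2]]
(317, 158) 6.7 42.7
(333, 158) -5.9 42.7
(318, 258) 6.2 -43.3
(334, 258) -7.6 -43.3
```

Run:
```python
from h import *
a,u=iso(-17.2); p=np.array([.4874,-.297,.098]); T0=cur()
T1=pose(p+a*.017,Raxes(-a,u)); print(T1[:3,3]); print(step(T0,T1,8))
```

```text
[ 0.47928013 -0.29448648  0.11272243]
([-0.0011, 0.0007, 0.0151], [-0.01, -0.04, -0.01])
```

```bash
python3 -m handwheel '[{"tx":-0.0011,"ty":0.0007,"tz":0.0151,"ax":0,"ay":-0.04,"az":0,"jaw":0},{"tx":-0.0011,"ty":0.0007,"tz":0.0151,"ax":0,"ay":-0.04,"az":0,"jaw":0},{"tx":-0.0011,"ty":0.0007,"tz":0.0151,"ax":0,"ay":-0.04,"az":0,"jaw":0},{"tx":-0.0011,"ty":0.0007,"tz":0.0151,"ax":0,"ay":-0.04,"az":0,"jaw":0},{"tx":-0.0011,"ty":0.0007,"tz":0.0151,"ax":0,"ay":-0.04,"az":0,"jaw":0},{"tx":-0.0011,"ty":0.0007,"tz":0.0151,"ax":0,"ay":-0.04,"az":0,"jaw":0},{"tx":-0.0011,"ty":0.0007,"tz":0.0151,"ax":0,"ay":-0.04,"az":0,"jaw":0},{"tx":-0.0011,"ty":0.0007,"tz":0.0151,"ax":0,"ay":-0.04,"az":0,"jaw":0},{"tx":0,"ty":0,"tz":0,"ax":0,"ay":0,"az":0,"jaw":-1},{"tx":0,"ty":0,"tz":0,"ax":0,"ay":0,"az":0,"jaw":-1}]' 30
```

```text
time: 2.75
ee_pos: [0.4764, -0.2944, 0.111]
tcp_rot: [-179.9, -29.7, -16.9]
wrist_force: [6.5, 9.6, -4.9]
opening: 0.0158
grasp_force: 33.2
```

```bash
python3 -m handwheel '[{"tx":0,"ty":0,"tz":0,"ax":0,"ay":0,"az":0,"jaw":-1},{"tx":0,"ty":0,"tz":0,"ax":0,"ay":0,"az":-10,"jaw":-1},{"tx":0,"ty":0,"tz":0,"ax":0,"ay":0,"az":-10,"jaw":-1},{"tx":0,"ty":0,"tz":0,"ax":0,"ay":0,"az":-10,"jaw":-1},{"tx":0,"ty":0,"tz":0,"ax":0,"ay":0,"az":-10,"jaw":-1},{"tx":0,"ty":0,"tz":0,"ax":0,"ay":0,"az":-10,"jaw":-1},{"tx":0,"ty":0,"tz":0,"ax":0,"ay":0,"az":-10,"jaw":-1},{"tx":0,"ty":0,"tz":0,"ax":0,"ay":0,"az":-10,"jaw":-1},{"tx":0,"ty":0,"tz":0,"ax":0,"ay":0,"az":-10,"jaw":-1},{"tx":0,"ty":0,"tz":0,"ax":0,"ay":0,"az":-10,"jaw":-1}]' 30
python3 - <<'E'
from h import *
a,u=iso(-17.2);T=cur();l=np.cross(a,u);x=T[:3,0]
print("angle of bar",np.degrees(np.arctan2(x@l,x@u)), "lateral",(T[:3,3]-np.array([.4874,-.297,.098]))@np.c_[u,l,a], telemetry.get_obs()["torque"])
E
```

```text
time: 4.0
ee_pos: [0.4767, -0.2951, 0.1114]
tcp_rot: [150.3, 0.1, 73.4]
wrist_force: [8.9, 4.3, -10.5]
opening: 0.0154
grasp_force: 31.1
angle of bar 90.60213509105967 lateral [-0.00261212 -0.00136176  0.01698642] [ 0.84001915 -0.4231893   0.56807803]
```

```bash
python3 -m handwheel '[{"tx":0,"ty":0,"tz":0,"ax":0,"ay":0,"az":0,"jaw":1},{"tx":0,"ty":0,"tz":0,"ax":0,"ay":0,"az":0,"jaw":1},{"tx":0,"ty":0,"tz":0,"ax":0,"ay":0,"az":0,"jaw":1},{"tx":0,"ty":0,"tz":-0.015,"ax":0,"ay":0,"az":0,"jaw":1},{"tx":0,"ty":0,"tz":-0.02,"ax":0,"ay":0,"az":0,"jaw":1},{"tx":0,"ty":0,"tz":-0.02,"ax":0,"ay":0,"az":0,"jaw":1},{"tx":0,"ty":0,"tz":-0.02,"ax":0,"ay":0,"az":0,"jaw":1},{"tx":0,"ty":0,"tz":-0.02,"ax":0,"ay":0,"az":0,"jaw":1},{"tx":0,"ty":0,"tz":-0.02,"ax":0,"ay":0,"az":0,"jaw":1},{"tx":0,"ty":0,"tz":-0.02,"ax":0,"ay":0,"az":0,"jaw":1}]' 30
python3 - <<'E'
from h import *
w=shot("wrist","pics/w3.png")
a,u=iso(-17.2); p=np.array([.4874,-.297,.098]); l=np.cross(a,u)
b=blobs(w,*RED,100)[0]
q=onplane(w,np.argwhere(b[3])[:,::-1],p+a*.046,a)-p; d=np.c_[q@u,q@l]*1000
print("extent up",np.percentile(d[:,0],[1,99]),"left",np.percentile(d[:,1],[1,99]))
t=load("top0.npz"); s=load("scene0.npz")
# rack: blue pixels, cell axis from top at z=.0585 (silhouette ~ axis height .042)
for z in (.042,):
    g=blobs(t,*GREEN)[0]; print(onz(t,cv2.boxPoints(g[2]),z).round(3).tolist(), onz(t,[g[1]],z))
    print("nub/flat end px", onz(t,[(239,199),(224,249)],z).round(3).tolist())
print("cradle ends",onz(t,[(323.9,188)],.05),onz(t,[(330,241)],.05)); print(np.round(telemetry.get_obs()["q"],1))
E
```

```text
time: 5.25
ee_pos: [0.4115, -0.2762, 0.2308]
tcp_rot: [150.2, 0.1, 73.0]
wrist_force: [0.1, -0.3, 0.1]
opening: 0.0855
grasp_force: 0.0
extent up [-27.04957456  23.04748498] left [-40.23319053  40.23601058]
[[0.411, 0.31, 0.042], [0.528, 0.275, 0.042], [0.518, 0.245, 0.042], [0.402, 0.28, 0.042]] [[0.46435875 0.27779074 0.042     ]]
nub/flat end px [[0.538, 0.255, 0.042], [0.404, 0.29, 0.042]]
cradle ends [[0.57203687 0.02764784 0.05      ]] [[0.43142656 0.00823384 0.05      ]]
[-40.3 -31.3 -25.4  68.   11.3  69.4]
```

The bar now spans ±40 mm across the slope, so the isolator is OFF. Next are the viewing poses over the cradle, then the rack.

Run:
```python
from h import *
T0=cur()
for yaw in (160,165,170):
    T1=pose([.49,.02,.22],Rt([180,0,yaw])); print(yaw,step(T0,T1,10))
T2=pose([.47,.272,.19],Rt([180,0,165]));print(step(pose([.49,.02,.22],Rt([180,0,165])),T2,10))
```

```text
160 ([0.0271, 0.0198, 0.0053], [2.38, 2.28, -8.48])
165 ([0.0266, 0.0211, 0.0056], [2.3, 2.41, -8.97])
170 ([0.026, 0.0224, 0.0059], [2.22, 2.54, -9.45])
([0.0085, 0.0238, 0.003], [0.0, -0.0, 0.0])
```

```bash
python3 -m handwheel '[{"tx":0.0266,"ty":0.0211,"tz":0.0056,"ax":2.3,"ay":2.41,"az":-8.97,"jaw":1},{"tx":0.0266,"ty":0.0211,"tz":0.0056,"ax":2.3,"ay":2.41,"az":-8.97,"jaw":1},{"tx":0.0266,"ty":0.0211,"tz":0.0056,"ax":2.3,"ay":2.41,"az":-8.97,"jaw":1},{"tx":0.0266,"ty":0.0211,"tz":0.0056,"ax":2.3,"ay":2.41,"az":-8.97,"jaw":1},{"tx":0.0266,"ty":0.0211,"tz":0.0056,"ax":2.3,"ay":2.41,"az":-8.97,"jaw":1},{"tx":0.0266,"ty":0.0211,"tz":0.0056,"ax":2.3,"ay":2.41,"az":-8.97,"jaw":1},{"tx":0.0266,"ty":0.0211,"tz":0.0056,"ax":2.3,"ay":2.41,"az":-8.97,"jaw":1},{"tx":0.0266,"ty":0.0211,"tz":0.0056,"ax":2.3,"ay":2.41,"az":-8.97,"jaw":1},{"tx":0.0266,"ty":0.0211,"tz":0.0056,"ax":2.3,"ay":2.41,"az":-8.97,"jaw":1},{"tx":0.0266,"ty":0.0211,"tz":0.0056,"ax":2.3,"ay":2.41,"az":-8.97,"jaw":1}]'
python3 - <<'E'
from h import *
w=shot("wrist","pics/w4.png");print(telemetry.get_obs()["qd"].round(1) if hasattr(telemetry.get_obs()["qd"],'round') else 0)
E
python3 -m handwheel '[{"tx":0.0085,"ty":0.0238,"tz":0.003,"ax":0,"ay":0,"az":0,"jaw":1},{"tx":0.0085,"ty":0.0238,"tz":0.003,"ax":0,"ay":0,"az":0,"jaw":1},{"tx":0.0085,"ty":0.0238,"tz":0.003,"ax":0,"ay":0,"az":0,"jaw":1},{"tx":0.0085,"ty":0.0238,"tz":0.003,"ax":0,"ay":0,"az":0,"jaw":1},{"tx":0.0085,"ty":0.0238,"tz":0.003,"ax":0,"ay":0,"az":0,"jaw":1},{"tx":0.0085,"ty":0.0238,"tz":0.003,"ax":0,"ay":0,"az":0,"jaw":1},{"tx":0.0085,"ty":0.0238,"tz":0.003,"ax":0,"ay":0,"az":0,"jaw":1},{"tx":0.0085,"ty":0.0238,"tz":0.003,"ax":0,"ay":0,"az":0,"jaw":1},{"tx":0.0085,"ty":0.0238,"tz":0.003,"ax":0,"ay":0,"az":0,"jaw":1},{"tx":0.0085,"ty":0.0238,"tz":0.003,"ax":0,"ay":0,"az":0,"jaw":1}]'
python3 - <<'E'
from h import *
w=shot("wrist","pics/w5.png")
a=cv2.imread("pics/w4.png")[:300,80:560];b=cv2.imread("pics/w5.png")[:300,80:560]
cv2.imwrite("pics/both.png",np.vstack([a,b]))
E
```

```text
time: 6.55
ee_pos: [0.4902, 0.0213, 0.2159]
tcp_rot: [180.0, -0.2, 165.3]
wrist_force: [-0.0, -0.5, -0.1]
opening: 0.0857
grasp_force: 0.0
[-3.4 -0.6 -0.7 -2.9  1.3  6.7]
time: 7.85
ee_pos: [0.4695, 0.2731, 0.1868]
tcp_rot: [179.9, -0.2, 165.0]
wrist_force: [0.7, -0.6, 0.6]
opening: 0.0853
grasp_force: 0.0
```

View pics/both.png

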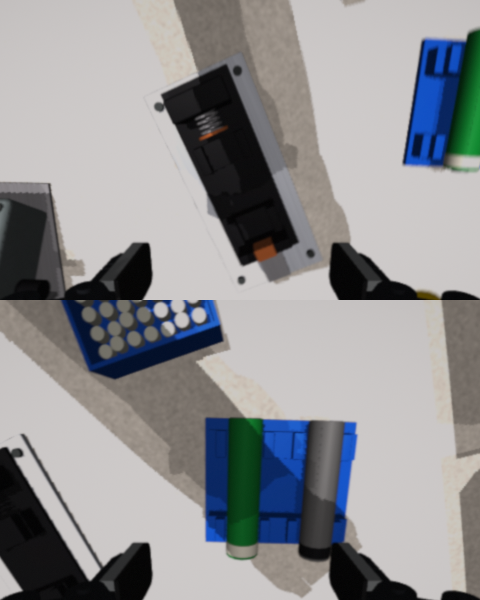

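Upper half: cradle with plate screws at full-image pixels about (318,70), (238,106), (390,253) and (321,280), spring disc at (293,133), copper contact at (344,250). Lower half: rack with the green cell along x≈323, rows 118-257, nub end down, and the grey cell at x≈400. Now I compute positions.

Run:
```python
from h import *
t,s,w4,w5=[load(f) for f in ("top0.npz","scene0.npz","w4.npz","w5.npz")]
g=blobs(w5,*GREEN)[0]; bx=cv2.boxPoints(g[2]); print("w5 green",bx.round(1).tolist())
P=onz(w5,bx,.042); print(P.round(4).tolist())
o=np.argsort(P[:,0]); near,far=P[o[:2]].mean(0),P[o[2:]].mean(0); d=far-near; print("near,far",near,far,"len",np.linalg.norm(d),"yaw",np.degrees(np.arctan2(d[1],d[0])),"width",np.linalg.norm(P[o[0]]-P[o[1]]))
# height of cell: centre lines of the two views
gt=blobs(t,*GREEN)[0];gs=blobs(s,*GREEN)[0]
print("tri green",tri([(w5,bx.mean(0)),(t,cv2.boxPoints(gt[2]).mean(0))]),tri([(w5,bx.mean(0)),(t,cv2.boxPoints(gt[2]).mean(0)),(s,cv2.boxPoints(gs[2]).mean(0))]))
gray=cv2.cvtColor(w4["color"],cv2.COLOR_RGB2GRAY)
S=[]
for u,v in [(318,70),(238,106),(390,253),(321,280)]:
    r=gray[v-9:v+10,u-9:u+10]; m=r<(int(np.median(r))+int(r.min()))/2
    n,l,st,ce=cv2.connectedComponentsWithStats(m.astype(np.uint8)); i=1+np.argmin([np.hypot(*(ce[k]-9)) for k in range(1,n)]); 
    S.append(ce[i]+[u-9,v-9]); print("screw",S[-1],st[i,4])
Q=onz(w4,S,.009); print(Q.round(4).tolist())
c=Q.mean(0); ax=(Q[2]+Q[3]-Q[0]-Q[1])/2; print("plate centre",c,"len",np.linalg.norm(ax),"yaw",np.degrees(np.arctan2(ax[1],ax[0])),"w",np.linalg.norm(Q[0]-Q[1]),np.linalg.norm(Q[2]-Q[3]))
cc={}
for n,c_ in (("w4",w4),("t",t)):
    for b in blobs(c_,(4,100,50),(20,255,255),10):
        if (n=="w4" and 260<b[1][0]<370) or (n=="t" and 310<b[1][0]<345): print(n,b[0],b[1].round(1),cv2.boxPoints(b[2]).round(1).tolist())
```

```text
w5 green [[306.29998779296875, 244.8000030517578], [309.1000061035156, 117.69999694824219], [342.20001220703125, 118.4000015258789], [339.3999938964844, 245.5]]
[[0.5255, 0.2436, 0.042], [0.4029, 0.2806, 0.042], [0.4115, 0.3104, 0.042], [0.5352, 0.2768, 0.042]]
near,far [0.40720613 0.29549828 0.042     ] [0.53036616 0.26021283 0.042     ] len 0.12811501388883284 yaw -15.987052053772132 width 0.030942935952828786
tri green [0.46514068 0.2783702  0.04044142] [0.46402117 0.27861224 0.04970922]
screw [316.83928571  70.33928571] 56
screw [242.         104.52631579] 114
screw [390.08510638 253.14893617] 47
screw [320.95555556 279.57777778] 45
[[0.3757, 0.0477, 0.009], [0.389, -0.043, 0.009], [0.6098, 0.0828, 0.009], [0.6238, -0.0123, 0.009]]
plate centre [0.49959202 0.01880785 0.009     ] len 0.23677898353383475 yaw 7.99293000516404 w 0.09171825093172657 0.09611552387131758
w4 360 [344.3 250.4] [[330.29998779296875, 245.89999389648438], [350.70001220703125, 237.6999969482422], [357.3999938964844, 254.39999389648438], [337.0, 262.6000061035156]]
w4 123 [291.7 133.5] [[277.70001220703125, 136.89999389648438], [305.79998779296875, 125.5], [307.5, 129.8000030517578], [279.5, 141.1999969482422]]
t 42 [323.9 188. ] [[320.0, 186.0], [328.0, 186.0], [328.0, 190.0], [320.0, 190.0]]
```

Run:
```python
from h import *
w4=load("w4.npz"); M=Rt([0,0,8.45])[:, :]; c=np.array([.4998,.0177,0])
for uv,z in (((330.3,246),.058),((350.7,237.7),.058),((344,242),.058),((291.7,133.5),.0485),((291.7,130),.0645)): print(uv,((onz(w4,[uv],z)[0]-c)@M*1000).round(1))
T0=cur();T1=pose([.4745,.2762,.0235],Rt([180,0,164.2]));print(step(T0,T1,9))
```

```text
(330.3, 246) [ 58.5 -11.5  58. ]
(350.7, 237.7) [58.3 12.5 58. ]
(344, 242) [60.1  4.  58. ]
(291.7, 133.5) [-67.3  -1.5  48.5]
(291.7, 130) [-70.3   1.5  64.5]
([-0.0006, 0.0002, 0.0181], [0.02, -0.03, 0.1])
```

```bash
python3 -m handwheel '[{"tx":-0.0006,"ty":0.0002,"tz":0.018,"ax":0,"ay":0,"az":0.1,"jaw":0.18},{"tx":-0.0006,"ty":0.0002,"tz":0.0181,"ax":0,"ay":0,"az":0.1,"jaw":0.18},{"tx":-0.0006,"ty":0.0002,"tz":0.0181,"ax":0,"ay":0,"az":0.1,"jaw":0.18},{"tx":-0.0006,"ty":0.0002,"tz":0.0181,"ax":0,"ay":0,"az":0.1,"jaw":0.18},{"tx":-0.0006,"ty":0.0002,"tz":0.0181,"ax":0,"ay":0,"az":0.1,"jaw":0.18},{"tx":-0.0006,"ty":0.0002,"tz":0.0181,"ax":0,"ay":0,"az":0.1,"jaw":0.18},{"tx":-0.0006,"ty":0.0002,"tz":0.0181,"ax":0,"ay":0,"az":0.1,"jaw":0.18},{"tx":-0.0006,"ty":0.0002,"tz":0.0181,"ax":0,"ay":0,"az":0.1,"jaw":0.18},{"tx":-0.0006,"ty":0.0002,"tz":0.0181,"ax":0,"ay":0,"az":0.1,"jaw":0.18},{"tx":0,"ty":0,"tz":0,"ax":0,"ay":0,"az":0,"jaw":0.18}]' 60
python3 -m handwheel '[{"tx":0,"ty":0,"tz":0,"ax":0,"ay":0,"az":0,"jaw":-0.1},{"tx":0,"ty":0,"tz":0,"ax":0,"ay":0,"az":0,"jaw":-0.3},{"tx":0,"ty":0,"tz":0,"ax":0,"ay":0,"az":0,"jaw":-1},{"tx":0,"ty":0,"tz":0,"ax":0,"ay":0,"az":0,"jaw":-1},{"tx":0,"ty":0,"tz":0,"ax":0,"ay":0,"az":0,"jaw":-1},{"tx":0,"ty":0,"tz":0,"ax":0,"ay":0,"az":0,"jaw":-1},{"tx":0,"ty":0,"tz":-0.01,"ax":0,"ay":0,"az":0,"jaw":-1},{"tx":0,"ty":0,"tz":-0.02,"ax":0,"ay":0,"az":0,"jaw":-1},{"tx":0,"ty":0,"tz":-0.04,"ax":0,"ay":0,"az":0,"jaw":-1},{"tx":0,"ty":0,"tz":-0.04,"ax":0,"ay":0,"az":0,"jaw":-1}]' 60
python3 - <<'E'
from h import *
print(telemetry.get_obs()["q"].round(1))
w=shot("wrist","pics/w6.png");t=shot("top","pics/top6.png")
for c in (w,t):
    for b in blobs(c,*GREEN)[:2]: print(b[0],b[1].round(1),cv2.boxPoints(b[2]).round(1).tolist())
a=w["color"][100:400,80:560,::-1];b=cv2.resize(t["color"][150:290,180:360,::-1],(480,373)); 
cv2.imwrite("pics/both6.png",np.vstack([a,b])[:600])
E
```

```text
time: 9.15
ee_pos: [0.4739, 0.2726, 0.0218]
tcp_rot: [-180.0, -0.3, 164.2]
wrist_force: [0.0, 0.1, 0.8]
opening: 0.0505
grasp_force: 0.0
time: 10.4
ee_pos: [0.4747, 0.2725, 0.1345]
tcp_rot: [180.0, -0.2, 164.2]
wrist_force: [-0.1, 1.0, -2.6]
opening: 0.0314
grasp_force: 59.8
[29.8  3.9 -1.8 84.5  0.2 45.6]
16829 [320.7 210.3] [[282.0, 100.0], [361.0, 100.0], [361.0, 331.0], [282.0, 331.0]]
82 [225.6 204.7] [[217.89999389648438, 210.3000030517578], [221.8000030517578, 198.60000610351562], [232.0, 202.0], [228.10000610351562, 213.6999969482422]]
```

View pics/both6.png

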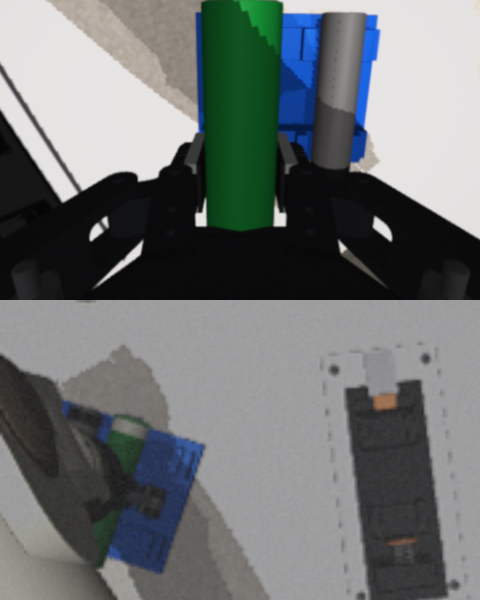

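The cell is held straight along the gripper, its flat end at wrist row 100 and columns 282-361. The grey cell is undisturbed in the rack. I locate the flat end in the tool frame and plan the tilted approach.

```bash
cat > plan.py <<'E'
from h import *
C=np.array([.4998,.0177,0]);YAW=8.45;M=Rt([0,0,YAW])
E_=float(np.load("e.npy")) if __import__("os").path.exists("e.npy") else 0.
CZ=-.020  # cell axis in tool z
def Tcell(flat,th):
    """tool pose with the flat-end centre at cradle point flat, nub up by th deg; cell axis = -tool x"""
    a=np.radians(th);ax=M@[np.cos(a),0,np.sin(a)];zt=M@[np.sin(a),0,-np.cos(a)]
    Rm=Raxes(zt,-ax); f=C+M@np.array(flat)
    return pose(f-Rm@np.array([.070+E_,0,CZ]),Rm)
def flatnow():
    T=cur();f=T[:3,:3]@np.array([.070+E_,0,CZ])+T[:3,3];ax=-T[:3,0]@M
    return ((f-C)@M*1000).round(1),np.degrees(np.arctan2(ax[2],ax[0])).round(2),np.degrees(np.arctan2(ax[1],ax[0])).round(2)
E
python3 - <<'E'
from h import *
w=load("w6.npz"); w["extrinsics"]=w["mount"]
for v in (99.5,):
  for z in (-.0365,-.020): print("flat end tool x",onz(w,[(321,v)],z))
x=onz(w,[(321,99.5)],-.0365)[0][0]; np.save("e.npy",x-.07); print("e",x-.07)
print("sides at z=-.02",onz(w,[(282,150),(361,150)],-.025))
from plan import *
T0=cur(); A=Tcell([-.055,0,.085],15); print(A[:3,3],step(T0,A,10))
print(flatnow())
E
```

```text
flat end tool x [[ 0.07105498  0.00038    -0.0365    ]]
flat end tool x [[ 0.0720599   0.00041882 -0.02      ]]
e 0.0010549758230832401
sides at z=-.02 [[ 0.05283909 -0.01487075 -0.025     ]
 [ 0.05286229  0.01612837 -0.025     ]]
[0.51840602 0.02046409 0.08407186] ([-0.0057, -0.0252, 0.0059], [-0.28, -1.46, -2.42])
(array([-50.1, 285.7, 158.3]), np.float64(0.06), np.float64(-24.29))
```

```bash
python3 -m handwheel '[{"tx":-0.0057,"ty":-0.0252,"tz":0.0059,"ax":-0.28,"ay":-1.46,"az":-2.42,"jaw":-1},{"tx":-0.0057,"ty":-0.0252,"tz":0.0059,"ax":-0.28,"ay":-1.46,"az":-2.42,"jaw":-1},{"tx":-0.0057,"ty":-0.0252,"tz":0.0059,"ax":-0.28,"ay":-1.46,"az":-2.42,"jaw":-1},{"tx":-0.0057,"ty":-0.0252,"tz":0.0059,"ax":-0.28,"ay":-1.46,"az":-2.42,"jaw":-1},{"tx":-0.0057,"ty":-0.0252,"tz":0.0059,"ax":-0.28,"ay":-1.46,"az":-2.42,"jaw":-1},{"tx":-0.0057,"ty":-0.0252,"tz":0.0059,"ax":-0.28,"ay":-1.46,"az":-2.42,"jaw":-1},{"tx":-0.0057,"ty":-0.0252,"tz":0.0059,"ax":-0.28,"ay":-1.46,"az":-2.42,"jaw":-1},{"tx":-0.0057,"ty":-0.0252,"tz":0.0059,"ax":-0.28,"ay":-1.46,"az":-2.42,"jaw":-1},{"tx":-0.0057,"ty":-0.0252,"tz":0.0059,"ax":-0.28,"ay":-1.46,"az":-2.42,"jaw":-1},{"tx":-0.0057,"ty":-0.0252,"tz":0.0059,"ax":-0.28,"ay":-1.46,"az":-2.42,"jaw":-1}]' 60
python3 - <<'E'
from plan import *
w=shot("wrist","pics/w7.png"); print(flatnow())
cv2.imwrite("pics/c7.png",cv2.resize(w["color"][0:330,120:520,::-1],None,fx=1.8,fy=1.8))
E
```

```text
time: 11.75
ee_pos: [0.5155, 0.0183, 0.0779]
tcp_rot: [-179.8, 14.5, -171.4]
wrist_force: [0.2, 0.3, -3.0]
opening: 0.0315
grasp_force: 60.2
(array([-58.2,  -4. ,  78.7]), np.float64(14.57), np.float64(0.19))
```

View pics/c7.png

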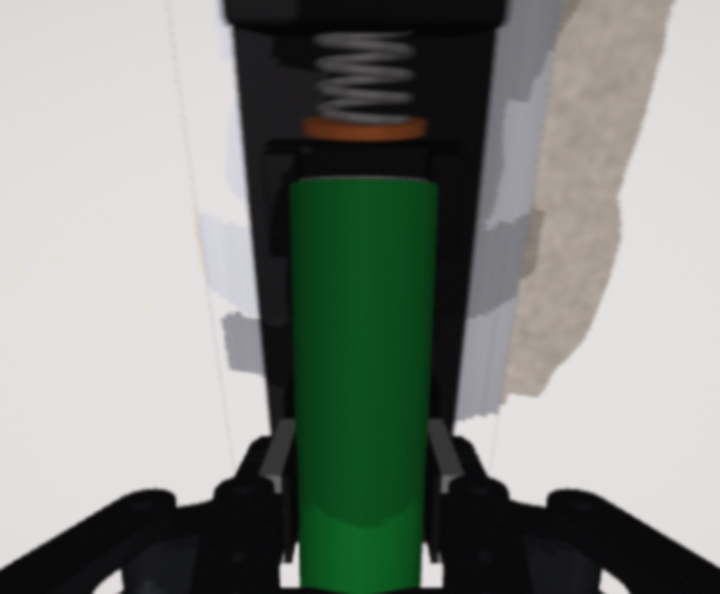

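The crop shows the cell's flat end at crop (365,185) and the spring disc at (365,128), the spring fully visible behind it and lateral alignment apparently good. I remeasure the disc from this second wrist place.

Run:
```python
from plan import *
w7=load("w7.npz"); w4=load("w4.npz"); print(cur()[:3,3],telemetry.get_obs()["qd"].round(1))
def disc(c):
    b=[b for b in blobs(c,(4,100,50),(20,255,255),60) if 270<b[1][0]<345 and 50<b[1][1]<145]
    return cv2.boxPoints(b[0][2]),b[0][1]
q7,c7=disc(w7);q4,c4=disc(w4); print(q7.round(1).tolist(),c7,c4)
X=tri([(w7,c7),(w4,c4)]); print("disc tri cradle mm",((X-C)@M*1000).round(1))
for z in (.0485,.0645):
  for c,q in ((w7,c7),(w4,c4)): print(z,((onz(c,[q],z)[0]-C)@M*1000).round(1))
print("flat in image(tool axes)",flatnow())
# lateral of cradle body edges in w7 near the disc row
g=cv2.cvtColor(w7["color"],cv2.COLOR_RGB2GRAY)
for v in (62,80,110): print(v,[int(x) for x in np.where(np.abs(np.diff(g[v,200:450].astype(int)))>35)[0]+200])
```

```text
[0.5158261  0.01621988 0.07718555] [ 2.8  0.3  0.8  2.9 -1.   8. ]
[[287.79998779296875, 77.5], [288.1000061035156, 63.79999923706055], [355.20001220703125, 65.0999984741211], [354.8999938964844, 78.80000305175781]] [320.35724534  72.        ] [291.65853659 133.50406504]
disc tri cradle mm [-66.9  -1.4  54.2]
0.0485 [-65.8  -1.9  48.5]
0.0485 [-67.3  -1.5  48.5]
0.0645 [-67.6  -1.9  64.5]
0.0645 [-67.3   0.1  64.5]
flat in image(tool axes) (array([-58.2,  -4. ,  78.7]), np.float64(14.57), np.float64(0.19))
62 [252, 253]
80 [253, 254, 255]
110 [256, 257, 258]
```

```bash
sed -i 's/\[.070+E_,0,CZ\]/[.070+E_,.0006,CZ]/g; s/^C=.*/C=np.array([.4998,.0177,0])+Rt([0,0,8.45])@[0,-.0015,0]/' plan.py
python3 - <<'E'
from plan import *
w7=load("w7.npz");Tw=w7["extrinsics"]@np.linalg.inv(w7["mount"]); print("at w7",((Tw[:3,3]-C)@M*1000).round(1),"now",((cur()[:3,3]-C)@M*1000).round(1))
A=Tcell([-.056,0,.062],15); print(flatnow(),A[:3,3],step(cur(),A,6))
E
```

```text
Traceback (most recent call last):
NameError: name 'M' is not defined
```

```bash
sed -i 's/^C=.*/YAW=8.45;M=Rt([0,0,YAW]);C=np.array([.4998,.0177,0])+M@[0,-.0015,0]/' plan.py
python3 - <<'E'
from plan import *
w7=load("w7.npz");Tw=w7["extrinsics"]@np.linalg.inv(w7["mount"]); print("at w7",((Tw[:3,3]-C)@M*1000).round(1),"now",((cur()[:3,3]-C)@M*1000).round(1))
A=Tcell([-.056,0,.062],15); print(flatnow(),A[:3,3],step(cur(),A,6))
E
```

```text
at w7 [15.6 -0.2 77.9] now [15.6 -2.3 77.2]
(array([-58.2,  -1.9,  78.7]), np.float64(14.57), np.float64(0.19)) [0.51772547 0.01823994 0.06107186] ([0.0003, 0.0003, 0.0027], [-0.04, -0.07, 0.03])
```

```bash
python3 -m handwheel '[{"tx":0.0003,"ty":0.0003,"tz":0.0027,"ax":-0.04,"ay":-0.07,"az":0.03,"jaw":-1},{"tx":0.0003,"ty":0.0003,"tz":0.0027,"ax":-0.04,"ay":-0.07,"az":0.03,"jaw":-1},{"tx":0.0003,"ty":0.0003,"tz":0.0027,"ax":-0.04,"ay":-0.07,"az":0.03,"jaw":-1},{"tx":0.0003,"ty":0.0003,"tz":0.0027,"ax":-0.04,"ay":-0.07,"az":0.03,"jaw":-1},{"tx":0.0003,"ty":0.0003,"tz":0.0027,"ax":-0.04,"ay":-0.07,"az":0.03,"jaw":-1},{"tx":0.0003,"ty":0.0003,"tz":0.0027,"ax":-0.04,"ay":-0.07,"az":0.03,"jaw":-1},{"tx":0,"ty":0,"tz":0,"ax":0,"ay":0,"az":0,"jaw":-1},{"tx":0,"ty":0,"tz":0,"ax":0,"ay":0,"az":0,"jaw":-1},{"tx":0,"ty":0,"tz":0,"ax":0,"ay":0,"az":0,"jaw":-1},{"tx":0,"ty":0,"tz":0,"ax":0,"ay":0,"az":0,"jaw":-1}]' 60
cat > chk.py <<'E'
from plan import *
def chk(name):
    w=shot("wrist",name); b=[b for b in blobs(w,(4,100,50),(20,255,255),40) if 270<b[1][0]<370 and b[1][1]<145]
    for x in b[:1]: print("disc px",x[1].round(1),cv2.boxPoints(x[2]).round(0).tolist(),"cradle mm z48.5/64.5",((onz(w,[x[1]],.0485)[0]-C)@M*1000).round(1),((onz(w,[x[1]],.0645)[0]-C)@M*1000).round(1))
    g=blobs(w,*GREEN)[0]; r=np.where(g[3].any(1))[0][0]; cols=np.where(g[3][r+25])[0]; print("flat row",r,"cols",cols[[0,-1]],cols[[0,-1]].mean())
    print("flat,tilt,yaw",flatnow())
E
python3 -c "from chk import *; chk('pics/w8.png')"
```

```text
time: 13.05
ee_pos: [0.5184, 0.0213, 0.0633]
tcp_rot: [179.9, 15.0, -171.7]
wrist_force: [0.0, 0.8, -4.0]
opening: 0.0314
grasp_force: 60.3
disc px [315.4  67.2] [[279.0, 73.0], [279.0, 59.0], [355.0, 60.0], [355.0, 75.0]] cradle mm z48.5/64.5 [-66.    0.4  48.5] [-67.7   0.6  64.5]
flat row 99 cols [282 362] 322.0
flat,tilt,yaw (array([-54.9,   3.1,  64.1]), np.float64(15.04), np.float64(-0.15))
```

```bash
python3 -c "
from plan import *
print(step(cur(),Tcell([-.056,.0005,.050],15),5))"
```

```text
([0.0009, -0.0005, 0.0027], [0.02, 0.01, -0.03])
```

```bash
python3 -m handwheel '[{"tx":0.0009,"ty":-0.0005,"tz":0.0027,"ax":0,"ay":0,"az":-0.03,"jaw":-1},{"tx":0.0009,"ty":-0.0005,"tz":0.0027,"ax":0,"ay":0,"az":-0.03,"jaw":-1},{"tx":0.0009,"ty":-0.0005,"tz":0.0027,"ax":0,"ay":0,"az":-0.03,"jaw":-1},{"tx":0.0009,"ty":-0.0005,"tz":0.0027,"ax":0,"ay":0,"az":-0.03,"jaw":-1},{"tx":0.0009,"ty":-0.0005,"tz":0.0027,"ax":0,"ay":0,"az":-0.03,"jaw":-1},{"tx":0,"ty":0,"tz":0,"ax":0,"ay":0,"az":0,"jaw":-1},{"tx":0,"ty":0,"tz":0,"ax":0,"ay":0,"az":0,"jaw":-1},{"tx":0,"ty":0,"tz":0,"ax":0,"ay":0,"az":0,"jaw":-1},{"tx":0,"ty":0,"tz":0,"ax":0,"ay":0,"az":0,"jaw":-1},{"tx":0,"ty":0,"tz":0,"ax":0,"ay":0,"az":0,"jaw":-1}]' 60
python3 -c "
from chk import *; chk('pics/w9.png')
print(step(cur(),Tcell([-.077,.0005,.050],15),8))"
```

```text
time: 14.35
ee_pos: [0.5178, 0.0187, 0.049]
tcp_rot: [179.9, 15.0, -171.5]
wrist_force: [-0.4, 0.3, -3.1]
opening: 0.0312
grasp_force: 60.5
disc px [322.5  74.6] [[282.0, 82.0], [282.0, 64.0], [366.0, 65.0], [366.0, 83.0]] cradle mm z48.5/64.5 [-65.8   0.6  48.5] [-67.9   0.5  64.5]
flat row 99 cols [281 362] 321.5
flat,tilt,yaw (array([-55.8,   0.4,  49.9]), np.float64(15.03), np.float64(0.01))
([0.0026, 0.0, -0.0007], [0.01, 0.0, 0.0])
```

The flat end now sits at (-56, 0.4, 50) mm, laterally on the disc, with no contact yet. Next I push against the spring.

```bash
python3 -m handwheel '[{"tx":0.0026,"ty":0,"tz":-0.0007,"ax":0,"ay":0,"az":0,"jaw":-1},{"tx":0.0026,"ty":0,"tz":-0.0007,"ax":0,"ay":0,"az":0,"jaw":-1},{"tx":0.0026,"ty":0,"tz":-0.0007,"ax":0,"ay":0,"az":0,"jaw":-1},{"tx":0.0026,"ty":0,"tz":-0.0007,"ax":0,"ay":0,"az":0,"jaw":-1},{"tx":0.0026,"ty":0,"tz":-0.0007,"ax":0,"ay":0,"az":0,"jaw":-1},{"tx":0.0026,"ty":0,"tz":-0.0007,"ax":0,"ay":0,"az":0,"jaw":-1},{"tx":0.0026,"ty":0,"tz":-0.0007,"ax":0,"ay":0,"az":0,"jaw":-1},{"tx":0.0026,"ty":0,"tz":-0.0007,"ax":0,"ay":0,"az":0,"jaw":-1},{"tx":0,"ty":0,"tz":0,"ax":0,"ay":0,"az":0,"jaw":-1},{"tx":0,"ty":0,"tz":0,"ax":0,"ay":0,"az":0,"jaw":-1}]' 80
python3 -c "
from chk import *; chk('pics/w10.png')
w=cv2.imread('pics/w10.png'); cv2.imwrite('pics/c10.png',cv2.resize(w[0:250,170:470],None,fx=2,fy=2))
for th,x,z in ((6,-.077,.0495),(0,-.0765,.0492)): print(th,step(cur(),Tcell([x,.0005,z],th),8))"
```

```text
time: 15.65
ee_pos: [0.4977, 0.0158, 0.0499]
tcp_rot: [179.9, 15.2, -171.5]
wrist_force: [8.7, 1.6, -2.6]
opening: 0.031
grasp_force: 81.1
disc px [322.4  92.2] [[283.0, 100.0], [283.0, 80.0], [365.0, 81.0], [365.0, 101.0]] cradle mm z48.5/64.5 [-79.6   0.6  48.5] [-82.5   0.5  64.5]
flat row 100 cols [282 362] 322.0
flat,tilt,yaw (array([-76.2,   0.5,  50.5]), np.float64(15.2), np.float64(0.02))
6 ([0.0005, -0.0, 0.0015], [0.01, 1.15, 0.0])
0 ([0.0008, -0.0, 0.0025], [0.01, 1.9, 0.0])
```

View pics/c10.png

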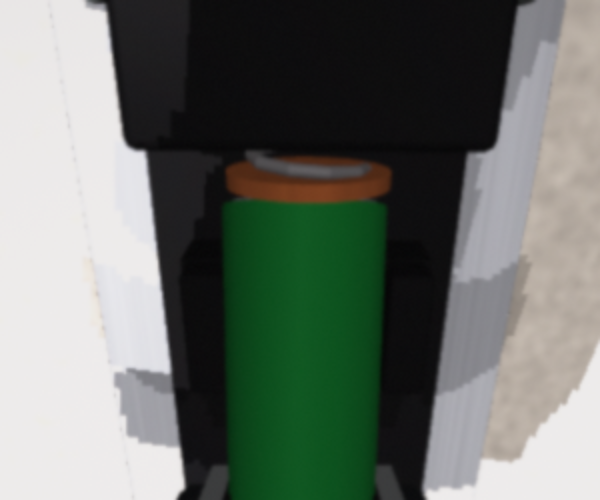

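The cell's flat end bears on the copper disc and the spring is compressed, with 8.7 N axial. Next I swing the nub end down about the flat end.

```bash
python3 -m handwheel '[{"tx":0.0008,"ty":0,"tz":0.0024,"ax":0,"ay":1.9,"az":0,"jaw":-1},{"tx":0.0009,"ty":0,"tz":0.0024,"ax":0,"ay":1.9,"az":0,"jaw":-1},{"tx":0.0009,"ty":0,"tz":0.0024,"ax":0,"ay":1.9,"az":0,"jaw":-1},{"tx":0.0009,"ty":0,"tz":0.0025,"ax":0,"ay":1.9,"az":0,"jaw":-1},{"tx":0.0009,"ty":0,"tz":0.0025,"ax":0,"ay":1.9,"az":0,"jaw":-1},{"tx":0.0009,"ty":0,"tz":0.0025,"ax":0,"ay":1.9,"az":0,"jaw":-1},{"tx":0,"ty":0,"tz":0,"ax":0,"ay":0,"az":0,"jaw":-1},{"tx":0,"ty":0,"tz":0,"ax":0,"ay":0,"az":0,"jaw":-1},{"tx":0,"ty":0,"tz":0,"ax":0,"ay":0,"az":0,"jaw":-1},{"tx":0,"ty":0,"tz":0,"ax":0,"ay":0,"az":0,"jaw":-1}]' 80
python3 -c "
from chk import *; chk('pics/w11.png')
print(step(cur(),Tcell([-.077,.0005,.0492],0),5))"
```

```text
time: 16.95
ee_pos: [0.4953, 0.0154, 0.0342]
tcp_rot: [179.9, 3.8, -171.5]
wrist_force: [8.0, 2.1, -3.4]
opening: 0.0309
grasp_force: 81.3
disc px [323.1  94.8] [[283.0, 99.0], [283.0, 89.0], [364.0, 91.0], [364.0, 100.0]] cradle mm z48.5/64.5 [-79.7   0.8  48.5] [-79.6   0.7  64.5]
flat row 100 cols [281 362] 321.5
flat,tilt,yaw (array([-77. ,   0.4,  49.5]), np.float64(3.81), np.float64(0.03))
([0.0003, -0.0, 0.001], [0.02, 0.76, 0.01])
```

```bash
python3 -m handwheel '[{"tx":0.0003,"ty":0,"tz":0.001,"ax":0,"ay":0.76,"az":0,"jaw":-1},{"tx":0.0003,"ty":0,"tz":0.001,"ax":0,"ay":0.76,"az":0,"jaw":-1},{"tx":0.0003,"ty":0,"tz":0.001,"ax":0,"ay":0.76,"az":0,"jaw":-1},{"tx":0.0003,"ty":0,"tz":0.001,"ax":0,"ay":0.76,"az":0,"jaw":-1},{"tx":0.0003,"ty":0,"tz":0.001,"ax":0,"ay":0.76,"az":0,"jaw":-1},{"tx":0,"ty":0,"tz":0,"ax":0,"ay":0,"az":0,"jaw":-1},{"tx":0,"ty":0,"tz":0,"ax":0,"ay":0,"az":0,"jaw":-1},{"tx":0,"ty":0,"tz":0,"ax":0,"ay":0,"az":0,"jaw":-1},{"tx":0,"ty":0,"tz":0,"ax":0,"ay":0,"az":0,"jaw":-1},{"tx":0,"ty":0,"tz":0,"ax":0,"ay":0,"az":0,"jaw":-1}]' 80
python3 -c "
from chk import *; chk('pics/w12.png')
print(step(cur(),Tcell([-.074,.0005,.0485],0),6))"
```

```text
time: 18.25
ee_pos: [0.4953, 0.0154, 0.0306]
tcp_rot: [179.9, 0.2, -171.5]
wrist_force: [8.4, 1.9, 5.5]
opening: 0.0308
grasp_force: 82.7
disc px [323.8  94.8] [[283.0, 100.0], [283.0, 89.0], [364.0, 90.0], [364.0, 101.0]] cradle mm z48.5/64.5 [-78.8   1.1  48.5] [-77.6   0.9  64.5]
flat row 100 cols [281 362] 321.5
flat,tilt,yaw (array([-75.9,   0.4,  50.4]), np.float64(0.2), np.float64(0.05))
([-0.0003, -0.0, 0.0004], [0.01, 0.03, 0.01])
```

```bash
python3 -m handwheel '[{"tx":-0.0004,"ty":0,"tz":0,"ax":0,"ay":0,"az":0,"jaw":-1},{"tx":-0.0004,"ty":0,"tz":0,"ax":0,"ay":0,"az":0,"jaw":-1},{"tx":-0.0004,"ty":0,"tz":0,"ax":0,"ay":0,"az":0,"jaw":-1},{"tx":-0.0004,"ty":0,"tz":0,"ax":0,"ay":0,"az":0,"jaw":-1},{"tx":-0.0004,"ty":0,"tz":0,"ax":0,"ay":0,"az":0,"jaw":-1},{"tx":0,"ty":0,"tz":0,"ax":0,"ay":0,"az":0,"jaw":-1},{"tx":0,"ty":0,"tz":0,"ax":0,"ay":0,"az":0,"jaw":-1},{"tx":0,"ty":0,"tz":0,"ax":0,"ay":0,"az":0,"jaw":-1},{"tx":0,"ty":0,"tz":0,"ax":0,"ay":0,"az":0,"jaw":-1},{"tx":0,"ty":0,"tz":0,"ax":0,"ay":0,"az":0,"jaw":-1}]' 80
python3 -c "
from chk import *; print(flatnow())"
```

```text
time: 19.55
ee_pos: [0.4954, 0.0154, 0.0306]
tcp_rot: [179.9, -0.0, -171.5]
wrist_force: [-1.5, 1.6, 13.3]
opening: 0.0307
grasp_force: 82.9
(array([-75.8,   0.4,  50.6]), np.float64(-0.02), np.float64(0.03))
```

The axial force is taken over by the contact and the vertical force shows the cell bearing on the saddles, level at -0.02°. I release, rise and look.

```bash
python3 -m handwheel '[{"tx":0,"ty":0,"tz":0,"ax":0,"ay":0,"az":0,"jaw":-0.2},{"tx":0,"ty":0,"tz":0,"ax":0,"ay":0,"az":0,"jaw":-0.1},{"tx":0,"ty":0,"tz":0,"ax":0,"ay":0,"az":0,"jaw":0},{"tx":0,"ty":0,"tz":0,"ax":0,"ay":0,"az":0,"jaw":0.1},{"tx":0,"ty":0,"tz":-0.01,"ax":0,"ay":0,"az":0,"jaw":0.1},{"tx":0,"ty":0,"tz":-0.02,"ax":0,"ay":0,"az":0,"jaw":0.1},{"tx":0,"ty":0,"tz":-0.03,"ax":0,"ay":0,"az":0,"jaw":0.5},{"tx":0,"ty":0,"tz":-0.04,"ax":0,"ay":0,"az":0,"jaw":1},{"tx":0,"ty":0,"tz":-0.04,"ax":0,"ay":0,"az":0,"jaw":1},{"tx":0,"ty":0,"tz":-0.02,"ax":0,"ay":0,"az":0,"jaw":1}]' 80
python3 - <<'E'
from plan import *
w=shot("wrist","pics/w13.png"); t=shot("top","pics/t13.png"); s=shot("scene","pics/s13.png")
for n,c in (("w",w),("t",t),("s",s)):
    for b in blobs(c,*GREEN)[:3]: print(n,b[0],b[1].round(1),cv2.boxPoints(b[2]).round(1).tolist())
bx=cv2.boxPoints(blobs(w,*GREEN)[0][2]); print(((onz(w,bx,.0485)-C)@M*1000).round(1).tolist())
a=cv2.resize(w["color"][20:320,200:450,::-1],None,fx=2,fy=2);b=cv2.resize(s["color"][170:270,285:365,::-1],(400,500));b=cv2.copyMakeBorder(b,0,100,0,0,cv2.BORDER_CONSTANT)
cv2.imwrite("pics/b13.png",np.hstack([a,b])[:, :800])
E
```

```text
time: 20.8
ee_pos: [0.4957, 0.0152, 0.1917]
tcp_rot: [179.9, 0.0, -171.5]
wrist_force: [0.9, -0.1, -1.2]
opening: 0.0853
grasp_force: 0.0
w 4269 [320.5 177. ] [[304.0, 114.0], [338.0, 114.0], [338.0, 243.0], [304.0, 243.0]]
w 39 [319.5 255.2] [[306.0, 253.0], [334.0, 253.0], [334.0, 256.0], [306.0, 256.0]]
t 280 [177.4 308.4] [[170.6999969482422, 325.20001220703125], [176.10000610351562, 290.5], [184.1999969482422, 291.79998779296875], [178.8000030517578, 326.3999938964844]]
s 324 [321.6 208. ] [[313.3999938964844, 192.3000030517578], [323.5, 190.3000030517578], [329.79998779296875, 223.10000610351562], [319.70001220703125, 225.10000610351562]]
s 100 [443.6 157.5] [[441.0, 149.0], [446.0, 149.0], [446.0, 166.0], [441.0, 166.0]]
[[-73.5, -15.4, 48.5], [-73.5, 16.0, 48.5], [55.2, 18.2, 48.5], [55.2, -17.1, 48.5]]
```

View pics/b13.png

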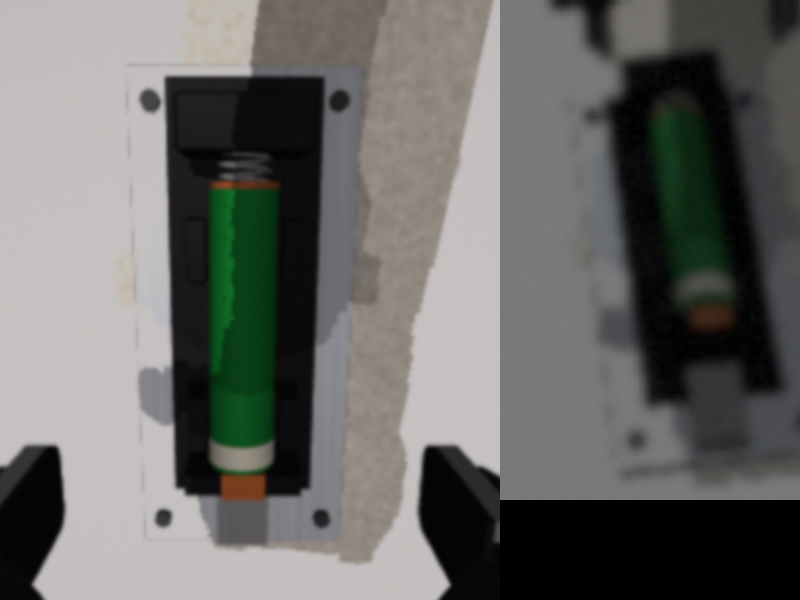

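The wrist view shows the cell in the cradle: copper disc against its flat end at (245,185), nub end at the copper contact (243,485), flat at cradle x = -73.5 mm and lateral 0.5 mm. The two rack-side items are not in view. I check the height of the nub end by a light touch with closed fingers, which would also seat it.

Run:
```python
from plan import *
print(cur()[:3,3],((cur()[:3,3]-C)@M*1000).round(1))
A=pose(C+M@[.040,.0005,.080],cur()[:3,:3]); print(step(cur(),A,6))
```

```text
[0.49564799 0.01515403 0.18964116] [ -4.5  -0.4 189.6]
([-0.0074, 0.0001, 0.0183], [-0.0, -0.0, -0.0])
```

```bash
python3 -m handwheel '[{"tx":-0.0074,"ty":0.0001,"tz":0.018,"ax":0,"ay":0,"az":0,"jaw":-1},{"tx":-0.0074,"ty":0.0001,"tz":0.018,"ax":0,"ay":0,"az":0,"jaw":-1},{"tx":-0.0074,"ty":0.0001,"tz":0.018,"ax":0,"ay":0,"az":0,"jaw":-1},{"tx":-0.0074,"ty":0.0001,"tz":0.018,"ax":0,"ay":0,"az":0,"jaw":-1},{"tx":-0.0074,"ty":0.0001,"tz":0.018,"ax":0,"ay":0,"az":0,"jaw":-1},{"tx":-0.0074,"ty":0.0001,"tz":0.018,"ax":0,"ay":0,"az":0,"jaw":-1},{"tx":0,"ty":0,"tz":0,"ax":0,"ay":0,"az":0,"jaw":-1},{"tx":0,"ty":0,"tz":0,"ax":0,"ay":0,"az":0,"jaw":-1},{"tx":0,"ty":0,"tz":0,"ax":0,"ay":0,"az":0,"jaw":-1},{"tx":0,"ty":0,"tz":0,"ax":0,"ay":0,"az":0,"jaw":-1}]' 20
python3 -m handwheel '[{"tx":0,"ty":0,"tz":0.0025,"ax":0,"ay":0,"az":0,"jaw":-1},{"tx":0,"ty":0,"tz":0.0025,"ax":0,"ay":0,"az":0,"jaw":-1},{"tx":0,"ty":0,"tz":0.002,"ax":0,"ay":0,"az":0,"jaw":-1},{"tx":0,"ty":0,"tz":0.002,"ax":0,"ay":0,"az":0,"jaw":-1},{"tx":0,"ty":0,"tz":0.002,"ax":0,"ay":0,"az":0,"jaw":-1},{"tx":0,"ty":0,"tz":0.001,"ax":0,"ay":0,"az":0,"jaw":-1},{"tx":0,"ty":0,"tz":0.001,"ax":0,"ay":0,"az":0,"jaw":-1},{"tx":0,"ty":0,"tz":0,"ax":0,"ay":0,"az":0,"jaw":-1},{"tx":0,"ty":0,"tz":0,"ax":0,"ay":0,"az":0,"jaw":-1},{"tx":0,"ty":0,"tz":0,"ax":0,"ay":0,"az":0,"jaw":-1}]'
```

```text
time: 22.2
ee_pos: [0.5388, 0.0224, 0.0811]
tcp_rot: [179.9, -0.1, -171.5]
wrist_force: [-0.7, 0.4, 0.3]
opening: -0.0001
grasp_force: 0.0
time: 23.45
ee_pos: [0.5386, 0.0224, 0.0675]
tcp_rot: [179.9, -0.2, -171.5]
wrist_force: [-0.0, -0.1, -0.2]
opening: -0.0004
grasp_force: 0.0
```

```bash
python3 -m handwheel '[{"tx":0,"ty":0,"tz":0.0008,"ax":0,"ay":0,"az":0,"jaw":-1},{"tx":0,"ty":0,"tz":0.0008,"ax":0,"ay":0,"az":0,"jaw":-1},{"tx":0,"ty":0,"tz":0.0008,"ax":0,"ay":0,"az":0,"jaw":-1},{"tx":0,"ty":0,"tz":0.0008,"ax":0,"ay":0,"az":0,"jaw":-1},{"tx":0,"ty":0,"tz":0.0008,"ax":0,"ay":0,"az":0,"jaw":-1},{"tx":0,"ty":0,"tz":0,"ax":0,"ay":0,"az":0,"jaw":-1},{"tx":0,"ty":0,"tz":0,"ax":0,"ay":0,"az":0,"jaw":-1},{"tx":0,"ty":0,"tz":0,"ax":0,"ay":0,"az":0,"jaw":-1},{"tx":0,"ty":0,"tz":0,"ax":0,"ay":0,"az":0,"jaw":-1},{"tx":0,"ty":0,"tz":0,"ax":0,"ay":0,"az":0,"jaw":-1}]'
```

```text
time: 24.7
ee_pos: [0.5386, 0.0224, 0.0649]
tcp_rot: [179.9, -0.1, -171.5]
wrist_force: [-4.3, -0.3, 12.5]
opening: -0.0001
grasp_force: 5.9
```

The fingertips meet the cell's top at 64.9 mm (48.5 + 16.5 = 65 expected) with 12.5 N, so the nub end is home. Now I rise and go back to the isolator.

Run:
```python
from plan import *
T0=cur();T0=T0@pose([0,0,-.14],np.eye(3))
a,u=iso(-17.2);l=np.cross(a,u);p=np.array([.4874,-.297,.098])-u*.002-l*.0012
T1=pose(p+a*.10,Raxes(-a,l)); r=step(T0,T1,13); print(T1.round(3).tolist(),r)
D=pose(r[0],R.from_rotvec(np.radians(r[1])).as_matrix());T=T0
for k in range(13): T=T@D; print(T[:3,3].round(3),end=' ')
```

```text
[[0.296, 0.827, 0.478, 0.438], [0.955, -0.256, -0.148, -0.283], [-0.0, 0.5, -0.866, 0.184], [0.0, 0.0, 0.0, 1.0]] ([-0.0126, -0.0265, -0.0036], [-1.46, -2.33, 8.66])
[ 0.555 -0.002  0.208] [ 0.568 -0.029  0.212] [ 0.576 -0.057  0.214] [ 0.579 -0.086  0.217] [ 0.579 -0.116  0.218] [ 0.573 -0.145  0.218] [ 0.564 -0.173  0.217] [ 0.55  -0.199  0.215] [ 0.533 -0.223  0.212] [ 0.512 -0.243  0.207] [ 0.489 -0.26   0.2  ] [ 0.464 -0.274  0.193] [ 0.437 -0.283  0.184]
```

```bash
python3 -m handwheel '[{"tx":0,"ty":0,"tz":-0.02,"ax":0,"ay":0,"az":0,"jaw":-1},{"tx":0,"ty":0,"tz":-0.04,"ax":0,"ay":0,"az":0,"jaw":0},{"tx":0,"ty":0,"tz":-0.04,"ax":0,"ay":0,"az":0,"jaw":1},{"tx":0,"ty":0,"tz":-0.04,"ax":0,"ay":0,"az":0,"jaw":1},{"tx":-0.0126,"ty":-0.0265,"tz":-0.0036,"ax":-1.46,"ay":-2.33,"az":8.66,"jaw":1},{"tx":-0.0126,"ty":-0.0265,"tz":-0.0036,"ax":-1.46,"ay":-2.33,"az":8.66,"jaw":1},{"tx":-0.0126,"ty":-0.0265,"tz":-0.0036,"ax":-1.46,"ay":-2.33,"az":8.66,"jaw":1},{"tx":-0.0126,"ty":-0.0265,"tz":-0.0036,"ax":-1.46,"ay":-2.33,"az":8.66,"jaw":1},{"tx":-0.0126,"ty":-0.0265,"tz":-0.0036,"ax":-1.46,"ay":-2.33,"az":8.66,"jaw":1},{"tx":-0.0126,"ty":-0.0265,"tz":-0.0036,"ax":-1.46,"ay":-2.33,"az":8.66,"jaw":1}]'
python3 -m handwheel '[{"tx":-0.0126,"ty":-0.0265,"tz":-0.0036,"ax":-1.46,"ay":-2.33,"az":8.66,"jaw":1},{"tx":-0.0126,"ty":-0.0265,"tz":-0.0036,"ax":-1.46,"ay":-2.33,"az":8.66,"jaw":1},{"tx":-0.0126,"ty":-0.0265,"tz":-0.0036,"ax":-1.46,"ay":-2.33,"az":8.66,"jaw":1},{"tx":-0.0126,"ty":-0.0265,"tz":-0.0036,"ax":-1.46,"ay":-2.33,"az":8.66,"jaw":1},{"tx":-0.0126,"ty":-0.0265,"tz":-0.0036,"ax":-1.46,"ay":-2.33,"az":8.66,"jaw":1},{"tx":-0.0126,"ty":-0.0265,"tz":-0.0036,"ax":-1.46,"ay":-2.33,"az":8.66,"jaw":1},{"tx":-0.0126,"ty":-0.0265,"tz":-0.0036,"ax":-1.46,"ay":-2.33,"az":8.66,"jaw":1},{"tx":0,"ty":0,"tz":0,"ax":0,"ay":0,"az":0,"jaw":1},{"tx":0,"ty":0,"tz":0,"ax":0,"ay":0,"az":0,"jaw":1},{"tx":0,"ty":0,"tz":0,"ax":0,"ay":0,"az":0,"jaw":1}]'
python3 - <<'E'
from plan import *
w=shot("wrist","pics/w14.png")
a,u=iso(-17.2);l=np.cross(a,u);p0=np.array([.4874,-.297,.098])
q=onplane(w,[blobs(w,(20,100,60),(35,255,255),200)[0][2][0]],p0,a)[0]-p0;print("face centre off",q@u,q@l)
for b in blobs(w,*RED,100)[:2]:
  q=onplane(w,np.argwhere(b[3])[:,::-1],p0+a*.046,a)-p0; print("red",b[0],np.percentile(q@u*1000,[1,99]).round(1),np.percentile(q@l*1000,[1,50,99]).round(1))
p=p0-u*.002-l*.0012
print(telemetry.get_obs()["q"].round(1),step(cur(),pose(p+a*.017,Raxes(-a,l)),6))
E
```

```text
time: 25.95
ee_pos: [0.5734, -0.146, 0.2166]
tcp_rot: [166.4, 8.1, 134.9]
wrist_force: [0.6, 0.9, 0.7]
opening: 0.0856
grasp_force: 0.0
time: 27.2
ee_pos: [0.4378, -0.2829, 0.183]
tcp_rot: [150.1, 0.1, 72.9]
wrist_force: [0.6, -0.4, -0.6]
opening: 0.0859
grasp_force: 0.0
face centre off -0.0019726329069948306 0.0015367895833278918
red 4917 [-26.4  22.1] [-40.4   7.1  40.7]
[-38.6 -28.6 -29.5  61.   10.5  71.2] ([-0.0, 0.0001, 0.0137], [-0.02, 0.0, 0.02])
```

```bash
python3 -m handwheel '[{"tx":0.0001,"ty":0.0001,"tz":0.0137,"ax":0,"ay":0,"az":0,"jaw":0},{"tx":0.0001,"ty":0.0001,"tz":0.0137,"ax":0,"ay":0,"az":0,"jaw":0},{"tx":0.0001,"ty":0.0001,"tz":0.0137,"ax":0,"ay":0,"az":0,"jaw":0},{"tx":0.0001,"ty":0.0001,"tz":0.0137,"ax":0,"ay":0,"az":0,"jaw":0},{"tx":0.0001,"ty":0.0001,"tz":0.0137,"ax":0,"ay":0,"az":0,"jaw":0},{"tx":0.0001,"ty":0.0001,"tz":0.0137,"ax":0,"ay":0,"az":0,"jaw":0},{"tx":0,"ty":0,"tz":0,"ax":0,"ay":0,"az":0,"jaw":-1},{"tx":0,"ty":0,"tz":0,"ax":0,"ay":0,"az":0,"jaw":-1},{"tx":0,"ty":0,"tz":0,"ax":0,"ay":0,"az":0,"jaw":-1},{"tx":0,"ty":0,"tz":0,"ax":0,"ay":0,"az":0,"jaw":-1}]' 30
python3 -m handwheel '[{"tx":0,"ty":0,"tz":0,"ax":0,"ay":0,"az":10,"jaw":-1},{"tx":0,"ty":0,"tz":0,"ax":0,"ay":0,"az":10,"jaw":-1},{"tx":0,"ty":0,"tz":0,"ax":0,"ay":0,"az":10,"jaw":-1},{"tx":0,"ty":0,"tz":0,"ax":0,"ay":0,"az":10,"jaw":-1},{"tx":0,"ty":0,"tz":0,"ax":0,"ay":0,"az":10,"jaw":-1},{"tx":0,"ty":0,"tz":0,"ax":0,"ay":0,"az":10,"jaw":-1},{"tx":0,"ty":0,"tz":0,"ax":0,"ay":0,"az":10,"jaw":-1},{"tx":0,"ty":0,"tz":0,"ax":0,"ay":0,"az":10,"jaw":-1},{"tx":0,"ty":0,"tz":0,"ax":0,"ay":0,"az":9.5,"jaw":-1},{"tx":0,"ty":0,"tz":0,"ax":0,"ay":0,"az":0,"jaw":-1}]' 30
```

```text
time: 28.5
ee_pos: [0.4769, -0.2946, 0.1114]
tcp_rot: [150.1, 0.0, 72.8]
wrist_force: [7.7, -1.5, -7.3]
opening: 0.0157
grasp_force: 30.9
time: 29.75
ee_pos: [0.4769, -0.2946, 0.1114]
tcp_rot: [179.7, -29.9, -16.7]
wrist_force: [7.9, -4.5, -7.2]
opening: 0.0159
grasp_force: 32.1
```

```bash
python3 -m handwheel '[{"tx":0,"ty":0,"tz":0,"ax":0,"ay":0,"az":0,"jaw":-1},{"tx":0,"ty":0,"tz":0,"ax":0,"ay":0,"az":0,"jaw":1},{"tx":0,"ty":0,"tz":0,"ax":0,"ay":0,"az":0,"jaw":1},{"tx":0,"ty":0,"tz":0,"ax":0,"ay":0,"az":0,"jaw":1},{"tx":0,"ty":0,"tz":-0.015,"ax":0,"ay":0,"az":0,"jaw":1},{"tx":0,"ty":0,"tz":-0.02,"ax":0,"ay":0,"az":0,"jaw":1},{"tx":0,"ty":0,"tz":-0.03,"ax":0,"ay":0,"az":0,"jaw":1},{"tx":0,"ty":0,"tz":-0.03,"ax":0,"ay":0,"az":0,"jaw":1},{"tx":0,"ty":0,"tz":-0.02,"ax":0,"ay":0,"az":0,"jaw":1},{"tx":0,"ty":0,"tz":0,"ax":0,"ay":0,"az":0,"jaw":1}]' 30
python3 - <<'E'
from plan import *
w=shot("wrist","pics/w15.png");s=shot("scene","pics/s15.png");t=shot("top")
a,u=iso(-17.2);l=np.cross(a,u);p0=np.array([.4874,-.297,.098])
for b in blobs(w,*RED,100)[:1]:
  q=onplane(w,np.argwhere(b[3])[:,::-1],p0+a*.046,a)-p0; print("red",b[0],np.percentile(q@u*1000,[1,99]).round(1),np.percentile(q@l*1000,[1,50,99]).round(1))
for b in blobs(s,*GREEN)[:2]: print(b[0],b[1].round(1))
a=cv2.resize(w["color"][90:290,220:420,::-1],(400,400));b=cv2.resize(t["color"][150:280,180:380,::-1],(600,390))
cv2.imwrite("pics/fin.png",cv2.resize(np.hstack([a,cv2.resize(b,(615,400))]),(800,315)))
E
```

```text
time: 31.0
ee_pos: [0.4221, -0.278, 0.2141]
tcp_rot: [179.6, -30.1, -16.6]
wrist_force: [1.1, 0.2, -0.5]
opening: 0.0855
grasp_force: 0.0
red 3781 [-41.8  41. ] [-24.9  -0.4  24.7]
377 [322.1 208. ]
100 [443.6 157.5]
```

View pics/fin.png

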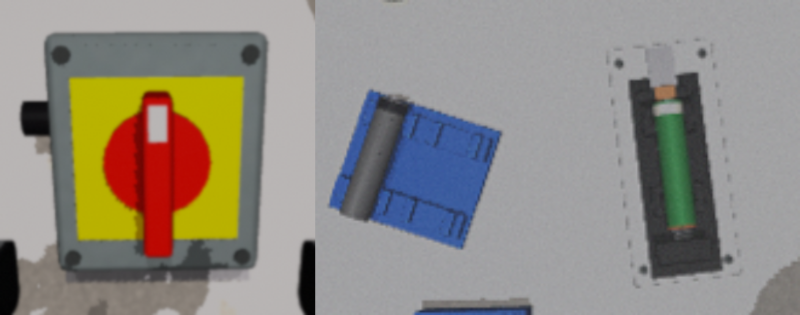

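The picture shows the handle back at ON with its white mark up at (157,122). The green cell lies home in the cradle at (672,165), and the grey cell is still in its rack place at (375,160).

```bash
python3 -c "
from workcell import workorder; print(workorder.job_done())"
```

```text
the job is handed in; nothing more can be done
None
```

I turned the isolator off, seated the green cell level against the copper contact, turned the isolator back on, and handed the job in at about 31 s; the grey cell and other things were not touched.

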